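Put the small tape roll and the tape measure away in the empty drawer

TASK

Tidy the test bench: put the small roll of black tape and the pocket tape measure into the open drawer that is empty, lying flat side by side on the drawer's floor. Leave the big roll of tape where it is.

Things in the scene. Friction and masses are not known exactly. Their poses are not given: they have to be found in the camera images.
- tape_c (a point): Centre (half-way up) of the small roll of black tape, lying flat on the bench: a ring of outer diameter 54 mm, hole 28 mm, height 20 mm; z is its axis, up. About 60 g. The other, bigger black roll is not wanted.
- measure_c (a point): Centre (half-way up) of the pocket tape measure, lying on its broad side: a black rounded block with a grey disc on top, 58 mm along its x, 54 mm along its y, 30 mm high along its z (up); a thin steel end hook sticks out 7 mm on the +x side near the -y corner. About 140 g.
- bigroll_c (a point): Centre (half-way up) of the big roll of black tape, lying flat on the bench: outer diameter 84 mm, hole 56 mm, height 45 mm. It stays where it is.
- drawer_mid (a point): Point on the inner floor of the empty drawer (not the one full of reels), 22 mm above the bench, midway between its side walls, 80 mm behind its front wall. x points into the grey cabinet, y left, z up. Inside width 168 mm; side walls rise 36 mm, front panel 46 mm, the cabinet's top 58 mm above this floor; the cabinet's edge is 80 mm or more beyond this point. Slides with 1 N of friction.
Mind the look-alikes: they are no part of the job. What is shaped like the part that bears tape_c but red or turquoise is not meant. What is shaped like the part that bears measure_c but blue is not meant.

How it is judged:
By the outcome, as a careful person would: the job done as asked, in the order asked, and still so for the second after the job is handed in, with the robot touching nothing.
It also fails if it takes over 70 s, if anything falls off the work surface, if the arm or the gripper's body presses on something with over 40 N, if the wrist force passes 120 N, or if a joint passes its speed limit or range.

ROBOT

A 6-joint arm with a two-finger parallel gripper is mounted at the origin on the work surface. World frame = base frame: x ahead of the robot, y to its left, z up, the work surface at z = 0. Lengths are in m, angles in rad, forces in N, time in s.
With the tool pointing down it reaches from about 0.3 to 0.875 m from the base axis. Payload 6.4 kg.
Tool frame: the origin (TCP) lies between the finger pads; the fingertips stand 25 mm ahead of it and the grasp point (between the pads) lies 6 mm ahead of it; y points along the fingers, x is the direction in which the jaws open and shut, and the axes are right-handed (so a half turn about y gives the same grasp; the last joint's range is limited). The gripper opens to 85 mm and grips with 20 to 120 N. Pads are 22 mm wide; open, the fingers measure 114 mm over their backs; the gripper's body (76 mm by 85 mm) begins 54 mm behind the grasp point. The pads swing forward as they close: fully open they stand 13 mm farther back than shut.
Start: joints at [1.05, 0.181, 1.607, -0, 1.354, -0.206], TCP at [0.178, 0.547, 0.256] pointing down, gripper open.
Joint ranges: [-2.99, 2.99], [-0.89, 2.07], [0.3, 2.58], [-1.14, 4.28], [0, 2.63], [-3.12, 3.12]. Speed limits (rad/s): [2.57, 2.57, 3.01, 3.14, 3.14, 3.14].

INTERFACE

Orientations are given as a unit quaternion [w, x, y, z].
In Python, from bench import ctrl, vision, ticket, find_in, regions_of, pinpoint gives the robot as it stands.
- The arm moves only by the tool apply_moves, never from a script. Its argument "increments" is a list of rows, each an object of numbers: "x", "y", "z": the shift along the tool's x, y, z in cm; "ax", "ay", "az": the turn, a rotation vector about the tool's x, y, z in rad; "grip": the closure, from 0 (fully open) to 1 (shut). A call has 1 to 12 rows; each row is the pose to reach, as a shift and turn from the pose measured when the call began, along the tool's axes at that moment; what a row does not reach only later rows make up. A row lasts 1/8 s, in which the tool goes at most 62.5 mm and 10.7 degrees, less where a joint would pass 70% of its speed; a pose out of reach is approached as far as the arm can. A call with a gripper value outside its range is refused whole. The fingers move at their own pace and stop on an object; the grip force is fixed at half the most. Time passes only in rows, so rows that repeat a pose let the fingers close. It gives the time, the measured TCP pose, the force and the opening at its end, in the units of the state.
- ctrl.get_obs(): the state, without advancing time (a new reading comes with each control period).
- vision.camera(name): name is "scene" or "side" or "wrist"; returns the picture (384x512x3 uint8, red, green, blue); there is no depth.
- vision.camera_params(name): a dict with "intrinsics" (3x3 intrinsics, pixels), "R" (3x3) and "t" (3): a world point X has camera coordinates R X + t. Camera axes: x right, y down, z forward; pixel columns grow to the right and rows downward; lengths in m; the calibration is good to about 2 mm. A picture is of the moment at which its call begins: read the wrist's pose just before it. camera_params takes no time and is no camera call; for the wrist camera it gives the pose at the moment of the call.
- ticket.hand_in(): hands the job in, once; it reports no verdict.
Trained networks look in the newest picture that a camera, given by its name, has taken for a name from the list of things; names that differ only in an ending like _2 or _b are one class to them, and where a whole thing is asked for, a point or a joint stands for the part that bears it (a point fixed in the world has none). Each returns a list of dicts, best first, with "p" (0 to 1); they miss things now and then, are a little off and sometimes report something else, mostly with a low value. They report only what shows in the picture. A call takes as long as a camera call. They do not tell look-alikes from the thing itself.
- find_in(camera, query): "rect" ([centre column, centre row, width, height] in pixels, round what is visible of it).
- regions_of(camera, query): "mask" (384x512 bool, what is visible of it) and "rect" ([centre column, centre row, width, height] in pixels, round what is visible of it).
- pinpoint(camera, query): "xy" ([column, row] in pixels: a listed point, or the origin of a listed thing).
The state is a dict: "time_s": time; "q": joint angles; "dq": joint speeds; "joint_efforts": joint torques, N m; "eef_pos": TCP position; "eef_rot": TCP orientation; "wrist_force": force on the tool from outside, world axes, zero at the start; "torque": the same for the moment, N m; "opening": opening from 0.0 (shut) to 1.0 (fully open).
Only numpy, scipy, OpenCV 4.12 (cv2) and the standard library are available. Lean on these libraries where they do the work, as an engineer would, in place of code of your own. Each camera call takes 0.05 s, during which the arm holds its last target.

## Working session

There is one attempt and no reset: what is moved stays moved. The work goes in short steps, Python scripts to look and compute and a tool call to move; the robot and the scene stay as the last step left them, time stands still between calls to the robot, and variables do not carry over. Pictures are saved under pics/ and viewed, and the job is handed in when it is done.

Besides the shell and the picture viewer there is one more tool, called after "Call:" as name(argument=value, ...), one argument or row to a line, values as JSON. apply_moves: Moves the arm, as the interface text tells. Its arguments: {"type":"object","properties":{"increments":{"type":"array","items":{"type":"object","properties":{"x":{"type":"number"},"y":{"type":"number"},"z":{"type":"number"},"ax":{"type":"number"},"ay":{"type":"number"},"az":{"type":"number"},"grip":{"type":"number"}}}}},"required":["increments"]}

```bash
ls; mkdir -p pics; python3 - <<'E'
from bench import ctrl, vision
import cv2
o=ctrl.get_obs();print(o)
for n in("scene","side","wrist"):
    im=vision.camera(n);cv2.imwrite(f"pics/{n}0.png",im[:,:,::-1]);p=vision.camera_params(n);print(n,p)
E
```

```text
pics
{'time_s': 0.0, 'q': array([ 1.04971522e+00,  1.81546340e-01,  1.60800228e+00,  1.91463489e-05,
        1.35378551e+00, -2.06331930e-01]), 'dq': array([ 0.00075111,  0.00146369,  0.00111275, -0.00058056, -0.00110932,
        0.00048271]), 'joint_efforts': array([ 4.40153544e-04, -4.44881666e+01, -3.51331079e+01, -3.35034219e-04,
        8.94569879e-03,  1.35784614e-05]), 'eef_pos': array([0.17774755, 0.54630935, 0.2553839 ]), 'eef_rot': array([-0.57193863,  0.57243059,  0.41489237, -0.41602132]), 'wrist_force': array([ 0.18049086, -0.2761758 , -0.1916387 ]), 'torque': array([-0.01811342,  0.03954983, -0.01787583]), 'opening': 1.0024518849113064}
scene {'intrinsics': array([[370.94565179,   0.        , 259.24035697],
       [  0.        , 370.94565179, 191.06637546],
       [  0.        ,   0.        ,   1.        ]]), 'R': array([[ 0.08101734,  0.99668043,  0.00801887],
       [ 0.83939251, -0.06388918, -0.53975771],
       [-0.53745363,  0.05046071, -0.84178222]]), 't': array([ 0.01143327, -0.42551859,  1.26061114])}
side {'intrinsics': array([[359.6644862 ,   0.        , 261.10190841],
       [  0.        , 359.6644862 , 194.66573419],
       [  0.        ,   0.        ,   1.        ]]), 'R': array([[ 0.95234613, -0.30416654, -0.02279373],
       [-0.16823881, -0.46148096, -0.87105168],
       [ 0.2544259 ,  0.83337749, -0.49066223]]), 't': array([-0.5150634 ,  0.09820523,  0.90100053])}
wrist {'intrinsics': array([[305.14161204,   0.        , 255.07902732],
       [  0.        , 305.14161204, 190.02030169],
       [  0.        ,   0.        ,   1.        ]]), 'R': array([[ 0.30936798,  0.95094121, -0.00150349],
       [ 0.90122494, -0.29268861,  0.31957314],
       [ 0.30345521, -0.10022068, -0.94756042]]), 't': array([-0.57560421, -0.04232139,  0.38053949])}
```

View pics/scene0.png

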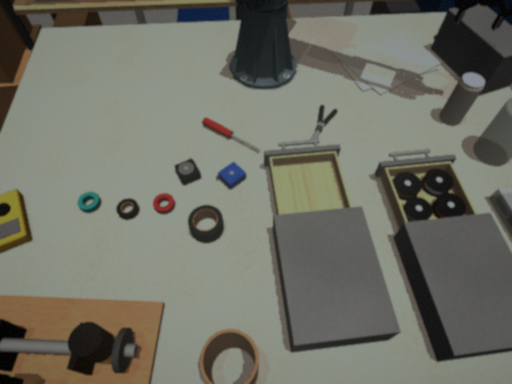

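View pics/side0.png

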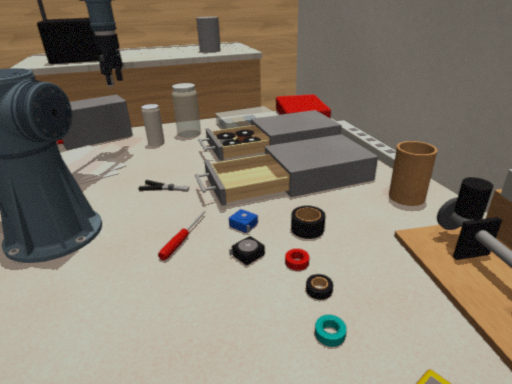

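View pics/wrist0.png

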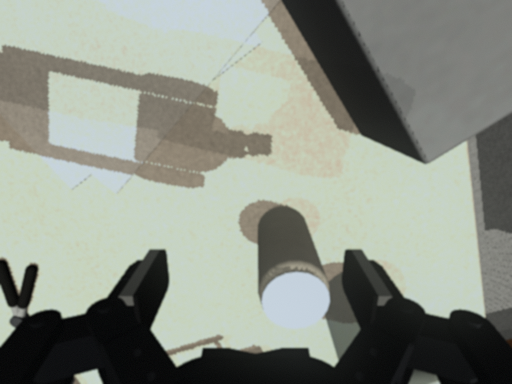

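The scene shows these candidates for the small tape: black ring (128,209), turquoise ring (89,202), red ring (164,203) and the big roll (206,223). For the measure there is the black block (187,172) and the blue one (232,175). The empty drawer is at (305,182) and the one full of reels is at (430,195). I choose the black ring (128,209), the black block (187,172) and the drawer at (305,182).

```bash
cat > h.py <<'E'
import numpy as np, cv2
from bench import ctrl, vision, find_in, regions_of, pinpoint
from scipy.spatial.transform import Rotation as Rn
def ray(p,uv):
    K,R,t=p["intrinsics"],p["R"],p["t"]
    d=R.T@np.linalg.solve(K,[uv[0],uv[1],1.]); return -R.T@t,d
def onz(p,uv,z):
    c,d=ray(p,uv); return c+d*(z-c[2])/d[2]
def proj(p,X):
    c=p["R"]@np.asarray(X,float)+p["t"]; c=p["intrinsics"]@c; return c[:2]/c[2]
def rot(o=None):
    o=o or ctrl.get_obs(); w,x,y,z=o["eef_rot"]; return Rn.from_quat([x,y,z,w]).as_matrix()
def tool(dw,o=None): return rot(o).T@np.asarray(dw,float)*100
E
python3 - <<'E'
from h import *
P={n:vision.camera_params(n) for n in("scene","side")}
zz=dict(tape_c=.01,measure_c=.015,bigroll_c=.0225,drawer_mid=.022)
for n in P:
    im=vision.camera(n)
    for q in zz:
        for r in pinpoint(n,q): print(n,q,np.round(r["xy"],1),round(r["p"],2),np.round(onz(P[n],r["xy"],zz[q]),4))
    if n=="scene":
        c=cv2.resize(im[130:260,60:360],None,fx=2.6,fy=2.6,interpolation=cv2.INTER_CUBIC);cv2.imwrite("pics/crop1.png",c[:,:,::-1])
    else:
        c=cv2.resize(im[140:350,140:390],None,fx=2.8,fy=2.8,interpolation=cv2.INTER_CUBIC);cv2.imwrite("pics/crop2.png",c[:,:,::-1])
R=rot();print(np.round(R,3))
E
```

```text
scene tape_c [ 89.2 200.3] 0.82 [ 0.5042 -0.4924  0.01  ]
scene tape_c [130.6 208.5] 0.71 [ 0.537  -0.3837  0.01  ]
scene tape_c [163.2 207.5] 0.52 [ 0.5404 -0.3014  0.01  ]
scene measure_c [233. 175.] 0.85 [ 0.4561 -0.1194  0.015 ]
scene measure_c [188.5 176.5] 0.59 [ 0.452  -0.2383  0.015 ]
scene bigroll_c [206.9 223.9] 0.56 [ 0.6028 -0.1892  0.0225]
scene bigroll_c [126.1 207.8] 0.45 [ 0.5417 -0.3909  0.0225]
scene drawer_mid [307.2 183.4] 0.79 [0.5027 0.0741 0.022 ]
side tape_c [294.8 259.4] 0.98 [ 0.5219 -0.3001  0.01  ]
side tape_c [318.8 288.6] 0.85 [ 0.5324 -0.3968  0.01  ]
side tape_c [330.8 330. ] 0.6 [ 0.5088 -0.4928  0.01  ]
side measure_c [242.7 223. ] 0.95 [ 0.4505 -0.133   0.015 ]
side measure_c [249.2 250.2] 0.87 [ 0.4358 -0.2428  0.015 ]
side bigroll_c [309.8 220.6] 0.93 [ 0.6069 -0.1894  0.0225]
side drawer_mid [246.6 183.5] 0.77 [0.514  0.0557 0.022 ]
[[ 0.31   0.    -0.951]
 [ 0.951  0.     0.31 ]
 [ 0.    -1.    -0.   ]]
```

View pics/crop1.png

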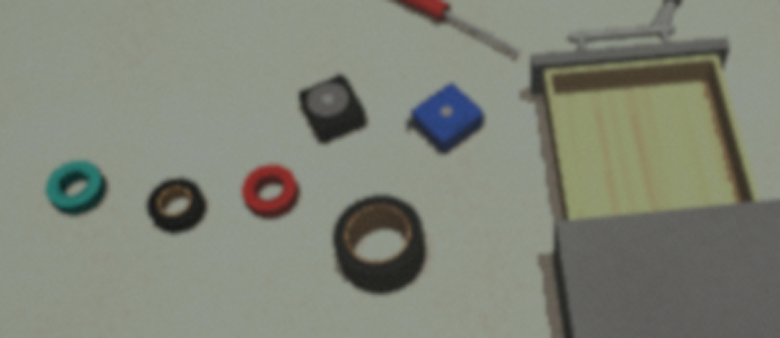

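View pics/crop2.png

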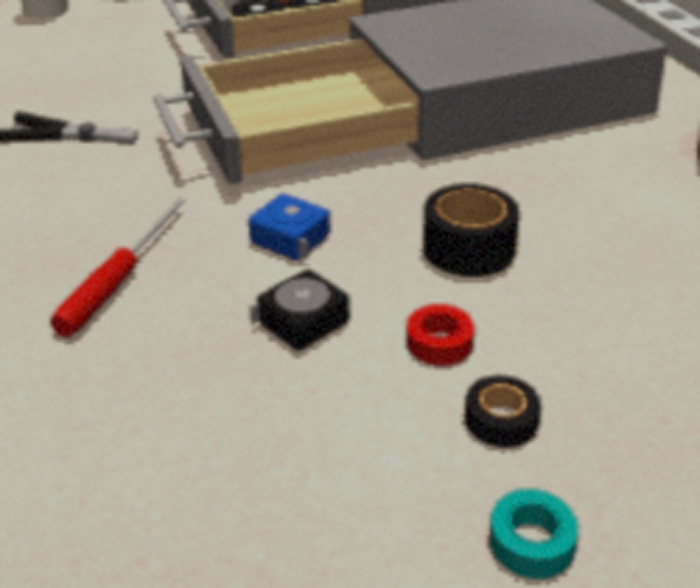

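The crops confirm the choice: the black ring with a brown core (crop (177,205)), between the turquoise and red rings, is the small tape. The black block with the grey disc (crop (332,108)) is the measure, and its hook is on its left in the side view. The big roll is at (380,242). Next I'll take the wrist camera over there.

```bash
python3 - <<'E'
from h import *
o=ctrl.get_obs();R=rot(o);p=vision.camera_params("wrist")
c=-p["R"].T@p["t"];print("cam in tool",R.T@(c-o["eef_pos"]),"axes cols in tool\n",np.round(R.T@p["R"].T,3))
print(tool(np.array([.45,-.30,.30])-o["eef_pos"],o), np.arctan2(R[1,0],R[0,0]))
E
```

```text
cam in tool [ 0.00136677 -0.11763407  0.08162732] axes cols in tool
 [[ 1.     0.    -0.   ]
 [ 0.    -0.32   0.947]
 [ 0.    -0.947 -0.32 ]]
[-72.09142081  -4.37142318 -52.08004129] 1.2559407649951917
```

Call:
apply_moves(
  increments=[
    {"x": -67,"y": -4.5,"z": -54.5,"ay": 1.256},
    {"x": -67,"y": -4.5,"z": -54.5,"ay": 1.256},
    {"x": -67,"y": -4.5,"z": -54.5,"ay": 1.256},
    {"x": -67,"y": -4.5,"z": -54.5,"ay": 1.256},
    {"x": -67,"y": -4.5,"z": -54.5,"ay": 1.256},
    {"x": -67,"y": -4.5,"z": -54.5,"ay": 1.256},
    {"x": -67,"y": -4.5,"z": -54.5,"ay": 1.256},
    {"x": -67,"y": -4.5,"z": -54.5,"ay": 1.256},
    {"x": -67,"y": -4.5,"z": -54.5,"ay": 1.256},
    {"x": -67,"y": -4.5,"z": -54.5,"ay": 1.256},
    {"x": -67,"y": -4.5,"z": -54.5,"ay": 1.256},
    {"x": -67,"y": -4.5,"z": -54.5,"ay": 1.256},
  ],
)

```text
invalid input
```

```bash
python3 - <<'E'
from h import *
o=ctrl.get_obs();R=rot(o);print(o["eef_pos"],np.arctan2(R[1,0],R[0,0]),o["q"],o["wrist_force"])
print(tool(np.array([.49,-.26,.30])-o["eef_pos"],o))
E
```

```text
[0.17805439 0.54675718 0.25630598] 1.2559407649951917 [ 1.04964838e+00  1.80769040e-01  1.60699979e+00 -2.18488929e-07
  1.35378984e+00 -2.06292341e-01] [-0.02615419  0.57051928 -0.35778362]
[-67.04933979  -4.37123729 -54.64468922]
```

Call:
apply_moves(
  increments=[
    {"x": -67,"y": -4.5,"z": -54.5,"ax": 0,"ay": 1.256,"az": 0,"grip": 0},
  ],
)

```text
time_s: 0.78
eef_pos: [0.2, 0.4896, 0.2587]
eef_rot: [0.609, -0.609, -0.36, 0.36]
wrist_force: [1.6, -2.0, -0.2]
opening: 1.002
```

```bash
cat >> h.py <<'E'
def go(X,yaw=0.0):
    o=ctrl.get_obs();R=rot(o)
    # desired: x=(c,s,0), y=(0,0,-1), z=x cross y
    c,s=np.cos(yaw),np.sin(yaw);D=np.array([[c,0,-s],[s,0,c],[0,-1,0]])
    rv=Rn.from_matrix(R.T@D).as_rotvec()
    print("at",np.round(o["eef_pos"],4),"yaw %.3f"%np.arctan2(R[1,0],R[0,0]),"q",np.round(o["q"],2),"F",np.round(o["wrist_force"],1),"op %.3f t %.2f"%(o["opening"],o["time_s"]))
    print("-> cm",np.round(R.T@(np.array(X)-o["eef_pos"])*100,2),"rv",np.round(rv,3))
E
python3 -c "
from h import *
go([.49,-.26,.30])"
```

```text
at [0.2    0.4896 0.2587] yaw 1.068 q [ 0.96  0.08  1.72  0.    1.35 -0.11] F [ 1.6 -2.  -0.2] op 1.002 t 0.78
-> cm [-51.71  -4.13 -61.53] rv [-0.000e+00  1.068e+00 -1.000e-03]
```

Call:
apply_moves(
  increments=[
    {"x": -51.7,"y": -4.1,"z": -61.5,"ax": 0,"ay": 1.068,"az": 0,"grip": 0},
    {"x": -51.7,"y": -4.1,"z": -61.5,"ax": 0,"ay": 1.068,"az": 0,"grip": 0},
    {"x": -51.7,"y": -4.1,"z": -61.5,"ax": 0,"ay": 1.068,"az": 0,"grip": 0},
    {"x": -51.7,"y": -4.1,"z": -61.5,"ax": 0,"ay": 1.068,"az": 0,"grip": 0},
    {"x": -51.7,"y": -4.1,"z": -61.5,"ax": 0,"ay": 1.068,"az": 0,"grip": 0},
    {"x": -51.7,"y": -4.1,"z": -61.5,"ax": 0,"ay": 1.068,"az": 0,"grip": 0},
    {"x": -51.7,"y": -4.1,"z": -61.5,"ax": 0,"ay": 1.068,"az": 0,"grip": 0},
    {"x": -51.7,"y": -4.1,"z": -61.5,"ax": 0,"ay": 1.068,"az": 0,"grip": 0},
    {"x": -51.7,"y": -4.1,"z": -61.5,"ax": 0,"ay": 1.068,"az": 0,"grip": 0},
    {"x": -51.7,"y": -4.1,"z": -61.5,"ax": 0,"ay": 1.068,"az": 0,"grip": 0},
    {"x": -51.7,"y": -4.1,"z": -61.5,"ax": 0,"ay": 1.068,"az": 0,"grip": 0},
    {"x": -51.7,"y": -4.1,"z": -61.5,"ax": 0,"ay": 1.068,"az": 0,"grip": 0},
  ],
)

```text
time_s: 2.28
eef_pos: [0.4711, -0.2124, 0.2974]
eef_rot: [-0.707, 0.707, -0.0, 0.0]
wrist_force: [0.3, -0.0, 1.1]
opening: 1.004
```

```bash
python3 -c "
from h import *
go([.49,-.26,.30])
im=vision.camera('wrist');cv2.imwrite('pics/w1.png',im[:,:,::-1])"
```

```text
at [ 0.4711 -0.2124  0.2974] yaw -0.001 q [-0.65  0.02  1.7  -0.    1.42 -0.65] F [ 0.3 -0.   1.1] op 1.004 t 2.27
-> cm [ 1.89 -0.26 -4.76] rv [ 0.001 -0.001  0.   ]
```

View pics/w1.png

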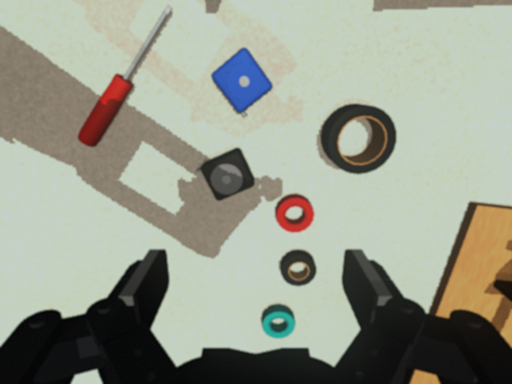

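The wrist view shows the black tape at (297,267), the red ring (295,213), the turquoise ring (278,321), the measure (228,174) and the big roll (358,138). I'll measure these.

```bash
python3 - <<'E'
from h import *
im=vision.camera("wrist");p=vision.camera_params("wrist")
print(ctrl.get_obs()["dq"].round(3))
g=im.astype(int)
def blob(uv,z):
    # dark mask
    m=(im.max(2)<75).astype(np.uint8)
    n,l=cv2.connectedComponents(m);k=l[uv[1],uv[0]];mm=(l==k)
    return mm
for q,z in(("tape_c",.01),("measure_c",.015),("bigroll_c",.0225)):
    for r in pinpoint("wrist",q): print("pin",q,np.round(r["xy"],1),round(r["p"],2),onz(p,r["xy"],z).round(4))
    for r in regions_of("wrist",q):
        m=r["mask"].astype(np.uint8);ys,xs=np.nonzero(m)
        print("reg",q,round(r["p"],2),np.round(r["rect"],1),m.sum(),"bbox c",onz(p,r["rect"][:2],z).round(4),"mean col",im[m>0].mean(0).round())
c=cv2.resize(im[130:300,180:340],None,fx=3.5,fy=3.5,interpolation=cv2.INTER_CUBIC);cv2.imwrite("pics/w2c.png",c[:,:,::-1])
# predicted outlines
E
```

```text
[ 0.062 -0.069  0.083  0.028  0.046  0.047]
pin tape_c [276.6 316.7] 0.87 [ 0.5065 -0.4871  0.01  ]
pin tape_c [296.2 259.4] 0.56 [ 0.5343 -0.3805  0.01  ]
reg tape_c 0.9 [297.8 262.2  36.4  40.3] 1029 bbox c [ 0.5369 -0.3854  0.01  ] mean col [78. 76. 64.]
reg tape_c 0.84 [276.9 318.4  30.4  35.5] 906 bbox c [ 0.5071 -0.4905  0.01  ] mean col [ 55. 133. 121.]
reg tape_c 0.75 [295.2 208.9  38.3  43.1] 1020 bbox c [ 0.5297 -0.2979  0.01  ] mean col [167.  62.  55.]
pin measure_c [239.5  75.7] 0.92 [ 0.4541 -0.1194  0.015 ]
pin measure_c [226.4 169.1] 0.68 [ 0.4339 -0.2375  0.015 ]
reg measure_c 0.83 [226.5 167.7  60.   50.6] 1958 bbox c [ 0.4341 -0.2355  0.015 ] mean col [73. 73. 68.]
reg measure_c 0.66 [241.8  73.5  58.9  66.5] 2262 bbox c [ 0.4569 -0.1169  0.015 ] mean col [ 60.  96. 177.]
pin bigroll_c [357.1 129.5] 0.89 [ 0.6024 -0.1844  0.0225]
reg bigroll_c 0.86 [357.9 131.7  70.9  70.8] 3295 bbox c [ 0.6037 -0.1871  0.0225] mean col [69. 64. 53.]
```

View pics/w2c.png

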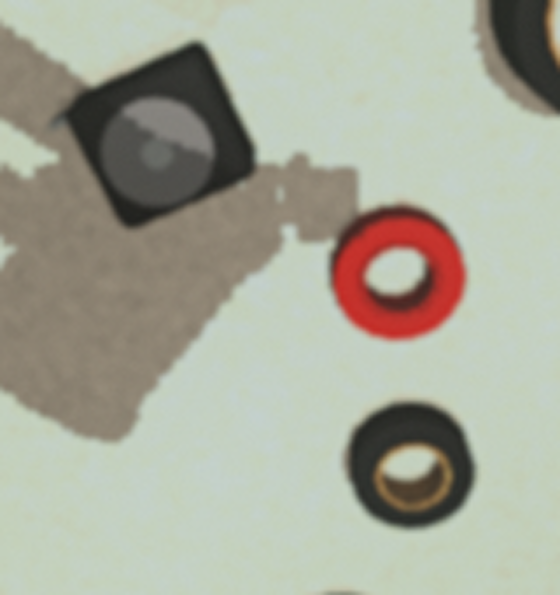

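```bash
python3 -c "
from h import *
go([.5355,-.3855,.16])"
```

```text
at [ 0.4705 -0.2089  0.2972] yaw 0.002 q [-0.65  0.01  1.71 -0.    1.42 -0.65] F [-0.5 -0.3  0.2] op 0.999 t 2.67
-> cm [  6.48  13.72 -17.67] rv [ 0.     0.002 -0.   ]
```

Call:
apply_moves(
  increments=[
    {"x": 6.5,"y": 13.7,"z": -17.7,"ax": 0,"ay": 0.002,"az": 0,"grip": 0},
    {"x": 6.5,"y": 13.7,"z": -17.7,"ax": 0,"ay": 0.002,"az": 0,"grip": 0},
    {"x": 6.5,"y": 13.7,"z": -17.7,"ax": 0,"ay": 0.002,"az": 0,"grip": 0},
    {"x": 6.5,"y": 13.7,"z": -17.7,"ax": 0,"ay": 0.002,"az": 0,"grip": 0},
    {"x": 6.5,"y": 13.7,"z": -17.7,"ax": 0,"ay": 0.002,"az": 0,"grip": 0},
    {"x": 6.5,"y": 13.7,"z": -17.7,"ax": 0,"ay": 0.002,"az": 0,"grip": 0},
  ],
)

```text
time_s: 3.42
eef_pos: [0.536, -0.3847, 0.161]
eef_rot: [-0.707, 0.707, 0.0, -0.0]
wrist_force: [0.7, -0.7, 0.6]
opening: 0.998
```

```bash
cat >> h.py <<'E'
from scipy.optimize import minimize
def sil(p,pts,shape=(384,512)):
    uv=np.array([proj(p,X) for X in pts]);h=cv2.convexHull(uv.astype(np.float32))
    m=np.zeros(shape,np.uint8);cv2.fillConvexPoly(m,np.round(h*16).astype(np.int32),1,shift=4);return m
def cyl(x,y,r,z0,z1):
    a=np.linspace(0,2*np.pi,48,endpoint=False);return [(x+r*np.cos(t),y+r*np.sin(t),z) for z in(z0,z1) for t in a]
def box(x,y,yaw,z0,z1,lx=.058,ly=.054,rr=.005):
    c,s=np.cos(yaw),np.sin(yaw);o=[]
    for sx in(-1,1):
        for sy in(-1,1):
            for a in np.linspace(0,2*np.pi,16,endpoint=False):
                u=sx*(lx/2-rr)+rr*np.cos(a);v=sy*(ly/2-rr)+rr*np.sin(a)
                o+= [(x+c*u-s*v,y+s*u+c*v,z) for z in(z0,z1)]
    return o
def fit(p,mask,f,x0,d):
    mask=mask.astype(bool)
    def L(x):
        m=sil(p,f(x)).astype(bool);return 1-(m&mask).sum()/max(1,(m|mask).sum())
    s=np.vstack([x0]+[np.array(x0)+np.eye(len(x0))[i]*d[i] for i in range(len(x0))])
    r=minimize(L,x0,method="Nelder-Mead",options=dict(initial_simplex=s,xatol=1e-5,fatol=1e-5));return r.x,r.fun
E
python3 - <<'E'
from h import *
p=vision.camera_params("wrist");im=vision.camera("wrist")
go([.5355,-.3855,.16])
cv2.imwrite('pics/w3.png',im[:,:,::-1])
for r in regions_of("wrist","tape_c"):
    m=cv2.morphologyEx(r["mask"].astype(np.uint8),cv2.MORPH_CLOSE,np.ones((31,31)))
    print(round(r["p"],2),np.round(r["rect"],1),im[r["mask"]].mean(0).round(),onz(p,r["rect"][:2],.01))
    c,hs=cv2.findContours(r["mask"].astype(np.uint8),0,2),0
    m=np.zeros((384,512),np.uint8);cv2.drawContours(m,c[0],-1,1,-1)
    print(fit(p,m,lambda x:cyl(x[0],x[1],.027,0,.02),onz(p,r["rect"][:2],.01)[:2],(.01,.01)))
E
```

```text
at [ 0.5362 -0.3847  0.1618] yaw 0.001 q [-0.8   0.45  1.46 -0.    1.23 -0.8 ] F [ 0.2 -0.4  0.5] op 1.006 t 3.48
-> cm [-0.07  0.18 -0.08] rv [0.001 0.001 0.001]
0.98 [226.8 282.6  50.3  57.4] [ 37. 103.  93.] [ 0.50791361 -0.49311916  0.01      ]
(array([ 0.5094746 , -0.49260777]), np.float64(0.0859872611464968))
0.89 [255.  189.3  59.3  61.5] [57. 51. 42.] [ 0.53701806 -0.39126689  0.01      ]
(array([ 0.5375063 , -0.39176939]), np.float64(0.08994357782940587))
0.58 [247.4  85.2  65.6  73.3] [179.  57.  49.] [ 0.5306175  -0.29987576  0.01      ]
(array([ 0.52856162, -0.30048343]), np.float64(0.05037652557777206))
```

View pics/w3.png

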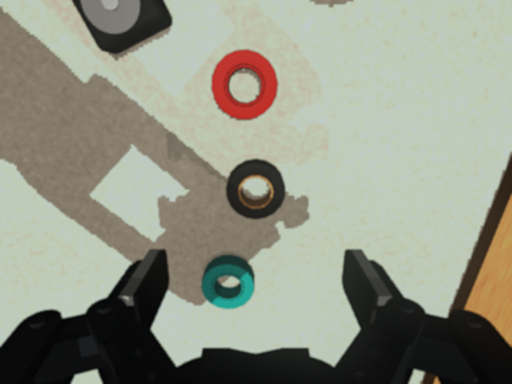

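The black tape is at wrist pixel (255,189), centred between the fingers, which puts it at about (0.537, -0.391). I'll descend in stages.

Call:
apply_moves(
  increments=[
    {"x": 0.1,"y": 6,"z": -0.6,"ax": 0,"ay": 0,"az": 0,"grip": 0},
    {"x": 0.1,"y": 9,"z": -0.6,"ax": 0,"ay": 0,"az": 0,"grip": 0},
    {"x": 0.1,"y": 11,"z": -0.6,"ax": 0,"ay": 0,"az": 0,"grip": 0},
    {"x": 0.1,"y": 12.4,"z": -0.6,"ax": 0,"ay": 0,"az": 0,"grip": 0},
    {"x": 0.1,"y": 13.4,"z": -0.6,"ax": 0,"ay": 0,"az": 0,"grip": 0},
    {"x": 0.1,"y": 13.4,"z": -0.6,"ax": 0,"ay": 0,"az": 0,"grip": 0},
    {"x": 0.1,"y": 13.4,"z": -0.6,"ax": 0,"ay": 0,"az": 0,"grip": 0},
  ],
)

```text
time_s: 4.4
eef_pos: [0.538, -0.3916, 0.0292]
eef_rot: [-0.706, 0.708, 0.001, 0.0]
wrist_force: [-0.1, 0.0, 0.7]
opening: 0.995
```

```bash
python3 -c "
from h import *
go([.537,-.391,.027])
im=vision.camera('wrist');cv2.imwrite('pics/w4.png',im[:,:,::-1])"
```

```text
at [ 0.538  -0.3916  0.0292] yaw 0.001 q [-0.81  0.64  1.49 -0.    1.02 -0.81] F [-0.1  0.   0.7] op 0.995 t 4.40
-> cm [-0.11  0.22  0.06] rv [0.003 0.001 0.002]
```

View pics/w4.png

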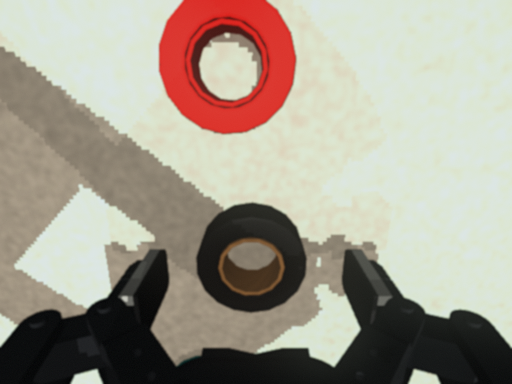

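The fingers straddle the tape, whose outline centre is at (251,257). I'll check the y alignment.

```bash
python3 - <<'E'
from h import *
p=vision.camera_params("wrist");im=vision.camera("wrist")
for r in regions_of("wrist","tape_c")[:3]:
    c=cv2.findContours(r["mask"].astype(np.uint8),0,2)
    m=np.zeros((384,512),np.uint8);cv2.drawContours(m,c[0],-1,1,-1)
    print(round(r["p"],2),np.round(r["rect"],1),fit(p,m,lambda x:cyl(x[0],x[1],.027,0,.02),onz(p,r["rect"][:2],.01)[:2],(.01,.01)))
E
```

```text
0.93 [253.4 256.3 111.8 110.8] (array([ 0.53724774, -0.39001922]), np.float64(0.06782163598779412))
0.89 [228.6  67.8 138.5 135.6] (array([ 0.52842164, -0.29965444]), np.float64(0.04165093746067694))
0.54 [184.5 363.    4.2   2.8] (array([ 0.49849519, -0.49762555]), np.float64(0.9957835558678847))
```

Call:
apply_moves(
  increments=[
    {"x": -0.1,"y": 0.1,"z": 0.15,"ax": 0,"ay": 0,"az": 0,"grip": 0.2},
    {"x": -0.1,"y": 0.1,"z": 0.15,"ax": 0,"ay": 0,"az": 0,"grip": 1},
    {"x": -0.1,"y": 0.1,"z": 0.15,"ax": 0,"ay": 0,"az": 0,"grip": 1},
    {"x": -0.1,"y": 0.1,"z": 0.15,"ax": 0,"ay": 0,"az": 0,"grip": 1},
    {"x": -0.1,"y": 0.1,"z": 0.15,"ax": 0,"ay": 0,"az": 0,"grip": 1},
    {"x": -0.1,"y": 0.1,"z": 0.15,"ax": 0,"ay": 0,"az": 0,"grip": 1},
  ],
)

```text
time_s: 5.3
eef_pos: [0.5373, -0.3903, 0.029]
eef_rot: [-0.706, 0.708, 0.001, 0.001]
wrist_force: [-0.5, 0.0, 5.7]
opening: 0.606
```

Call:
apply_moves(
  increments=[
    {"x": 0,"y": -3,"z": 0,"ax": 0,"ay": 0,"az": 0,"grip": 1},
    {"x": 0,"y": -9,"z": 0,"ax": 0,"ay": 0,"az": 0,"grip": 1},
    {"x": -1,"y": -15,"z": 4,"ax": 0,"ay": 0,"az": 0,"grip": 1},
    {"x": -4,"y": -20,"z": 37,"ax": 0,"ay": 0,"az": 0,"grip": 1},
    {"x": -4,"y": -22,"z": 37,"ax": 0,"ay": 0,"az": 0,"grip": 1},
    {"x": -4,"y": -22,"z": 37,"ax": 0,"ay": 0,"az": 0,"grip": 1},
    {"x": -4,"y": -22,"z": 37,"ax": 0,"ay": 0,"az": 0,"grip": 1},
    {"x": -4,"y": -22,"z": 37,"ax": 0,"ay": 0,"az": 0,"grip": 1},
    {"x": -4,"y": -22,"z": 37,"ax": 0,"ay": 0,"az": 0,"grip": 1},
    {"x": -4,"y": -22,"z": 37,"ax": 0,"ay": 0,"az": 0,"grip": 1},
    {"x": -4,"y": -22,"z": 37,"ax": 0,"ay": 0,"az": 0,"grip": 1},
    {"x": -4,"y": -22,"z": 37,"ax": 0,"ay": 0,"az": 0,"grip": 1},
  ],
)

```text
time_s: 6.8
eef_pos: [0.4962, -0.0206, 0.247]
eef_rot: [-0.706, 0.708, 0.001, 0.001]
wrist_force: [-0.2, -0.2, -0.6]
opening: 0.609
```

```bash
python3 -c "
from h import *
go([.5,-.02,.25])
p=vision.camera_params('wrist');im=vision.camera('wrist');cv2.imwrite('pics/w5.png',cv2.resize(im[:,:,::-1],None,fx=1.56,fy=1.56,interpolation=cv2.INTER_CUBIC))
for r in pinpoint('wrist','drawer_mid'): print(r,onz(p,r['xy'],.022))
import pickle;pickle.dump((p,im),open('w5.pkl','wb'))
"
```

```text
at [ 0.4962 -0.0206  0.247 ] yaw -0.000 q [-0.28  0.01  1.81 -0.    1.32 -0.28] F [-0.2 -0.2 -0.6] op 0.609 t 6.80
-> cm [ 0.38 -0.29  0.06] rv [ 0.003 -0.     0.002]
{'xy': [273.0, 74.0], 'p': 0.91} [0.51661492 0.07497555 0.022     ]
```

View pics/w5.png

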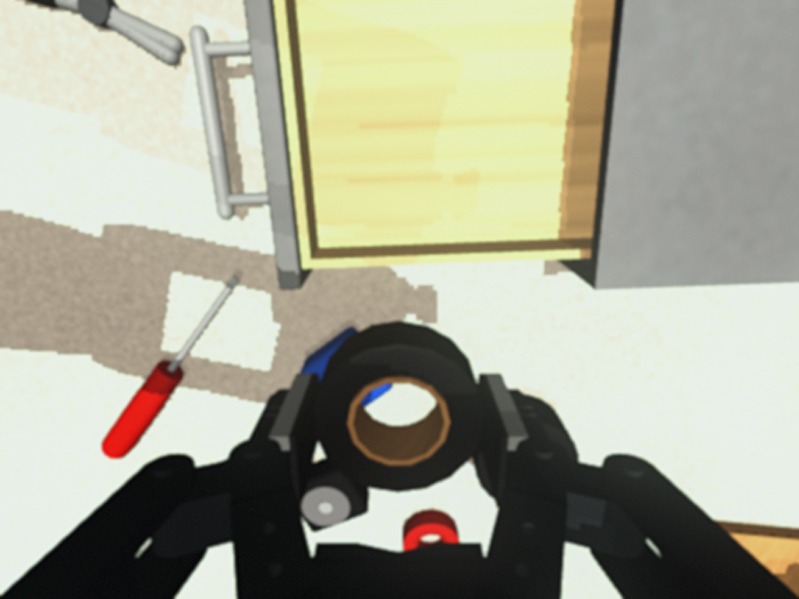

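The tape is held centred. The drawer's inner floor shows with its front-right corner near (317,247) in the enlarged image, the front edge running to (293,0) and the cabinet edge near column 600. I'll compute the drawer frame.

```bash
python3 - <<'E'
from h import *
import pickle
p,im=pickle.load(open('w5.pkl','rb'))
s=1/1.5625
for n,uv,z in(("fr floor",(317,247),.022),("front floor top",(293,0),.022),("right floor back",(590,238),.022),("rim right front",(302,268),.058),("rim right back",(590,261),.058),("cab edge bottom",(597,287),.08),("cab edge top",(621,0),.08),("panel out",(247,0),.068),("panel out b",(278,287),.068)):
    print(n,onz(p,np.array(uv)*s,z).round(4))
c=cv2.resize(im[0:190,150:420],None,fx=2.9,fy=2.9,interpolation=cv2.INTER_CUBIC);cv2.imwrite("pics/w5c.png",c[:,:,::-1])
ps=vision.camera_params("scene");im=vision.camera("scene")
c=cv2.resize(im[140:230,250:370],None,fx=6,fy=6,interpolation=cv2.INTER_CUBIC);cv2.imwrite("pics/s2.png",c[:,:,::-1])
E
```

```text
fr floor [ 0.4381 -0.015   0.022 ]
front floor top [0.4318 0.1426 0.022 ]
right floor back [ 0.6373 -0.0084  0.022 ]
rim right front [ 0.4335 -0.021   0.058 ]
rim right back [ 0.6246 -0.0164  0.058 ]
cab edge bottom [ 0.622  -0.0275  0.08  ]
cab edge top [0.6134 0.1292 0.08  ]
panel out [0.4156 0.1319 0.068 ]
panel out b [ 0.4191 -0.0311  0.068 ]
```

View pics/w5c.png

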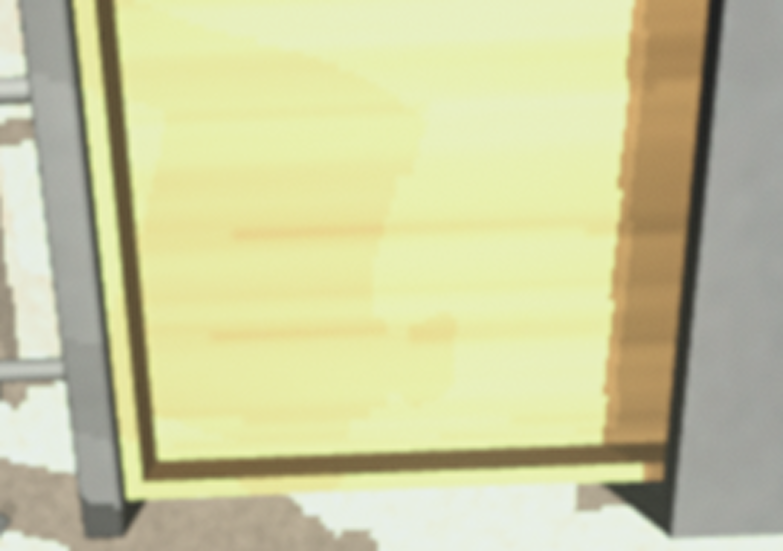

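View pics/s2.png

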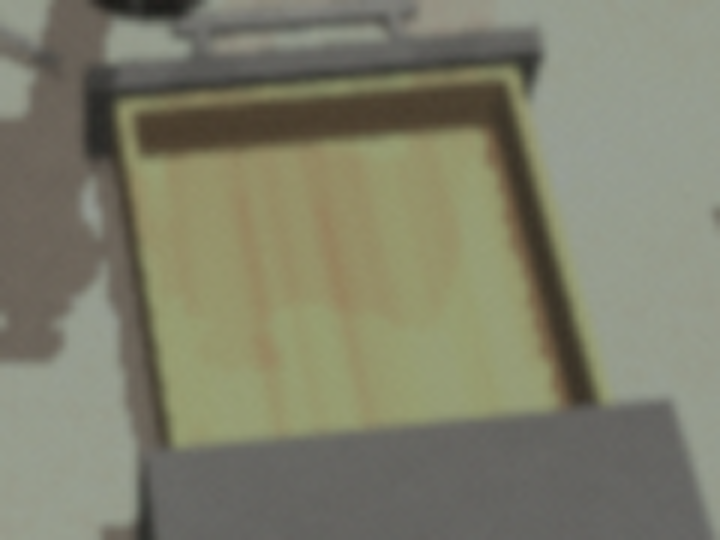

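Call:
apply_moves(
  increments=[
    {"x": 2.4,"y": 2,"z": 5,"ax": 0,"ay": -0.04,"az": 0,"grip": 1},
    {"x": 2.4,"y": 7,"z": 5,"ax": 0,"ay": -0.04,"az": 0,"grip": 1},
    {"x": 2.4,"y": 11,"z": 5,"ax": 0,"ay": -0.04,"az": 0,"grip": 1},
    {"x": 2.4,"y": 14,"z": 5,"ax": 0,"ay": -0.04,"az": 0,"grip": 1},
    {"x": 2.4,"y": 16.5,"z": 5,"ax": 0,"ay": -0.04,"az": 0,"grip": 1},
    {"x": 2.4,"y": 18,"z": 5,"ax": 0,"ay": -0.04,"az": 0,"grip": 1},
    {"x": 2.4,"y": 18.8,"z": 5,"ax": 0,"ay": -0.04,"az": 0,"grip": 1},
    {"x": 2.4,"y": 19.2,"z": 5,"ax": 0,"ay": -0.04,"az": 0,"grip": 1},
    {"x": 2.4,"y": 19.2,"z": 5,"ax": 0,"ay": -0.04,"az": 0,"grip": 1},
  ],
)

```text
time_s: 8.07
eef_pos: [0.521, 0.0288, 0.0555]
eef_rot: [-0.706, 0.708, 0.015, -0.013]
wrist_force: [0.1, 1.2, -0.3]
opening: 0.607
```

```bash
python3 -c "
from h import *
go([.52,.029,.0525],.04)
im=vision.camera('wrist');cv2.imwrite('pics/w6.png',im[:,:,::-1])"
```

```text
at [0.521  0.0288 0.0555] yaw 0.040 q [-0.17  0.34  1.87 -0.    0.92 -0.21] F [ 0.1  1.2 -0.3] op 0.607 t 8.07
-> cm [-0.1   0.3   0.02] rv [ 0.004 -0.     0.003]
```

View pics/w6.png

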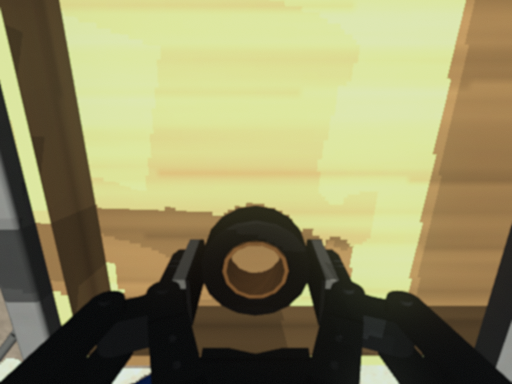

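Call:
apply_moves(
  increments=[
    {"x": 0,"y": 0.3,"z": 0,"ax": 0,"ay": 0,"az": 0,"grip": 1},
    {"x": 0,"y": 0.3,"z": 0,"ax": 0,"ay": 0,"az": 0,"grip": 1},
    {"x": 0,"y": 0.3,"z": 0,"ax": 0,"ay": 0,"az": 0,"grip": 1},
  ],
)

```text
time_s: 8.5
eef_pos: [0.5213, 0.0288, 0.0528]
eef_rot: [-0.706, 0.708, 0.015, -0.013]
wrist_force: [-0.5, 0.0, -1.3]
opening: 0.604
```

Call:
apply_moves(
  increments=[
    {"x": 0,"y": 0.1,"z": 0,"ax": 0,"ay": 0,"az": 0,"grip": 0.3},
    {"x": 0,"y": 0.1,"z": 0,"ax": 0,"ay": 0,"az": 0,"grip": 0.1},
    {"x": 0,"y": 0.1,"z": 0,"ax": 0,"ay": 0,"az": 0,"grip": 0.1},
    {"x": 0,"y": 0.1,"z": 0,"ax": 0,"ay": 0,"az": 0,"grip": 0.1},
    {"x": 0,"y": -3,"z": 0,"ax": 0,"ay": 0,"az": 0,"grip": 0.1},
    {"x": 0,"y": -8,"z": 0,"ax": 0,"ay": 0,"az": 0,"grip": 0.1},
    {"x": 0,"y": -14,"z": 0,"ax": 0,"ay": 0,"az": 0,"grip": 0.1},
    {"x": 0,"y": -17,"z": 0,"ax": 0,"ay": 0,"az": 0,"grip": 0},
    {"x": 0,"y": -17,"z": 0,"ax": 0,"ay": 0,"az": 0,"grip": 0},
  ],
)

```text
time_s: 9.62
eef_pos: [0.5225, 0.0292, 0.2261]
eef_rot: [-0.705, 0.709, 0.018, -0.011]
wrist_force: [0.3, -0.0, 0.4]
opening: 0.992
```

```bash
python3 -c "
from h import *
go([.435,-.2,.25],.04)
p=vision.camera_params('wrist');im=vision.camera('wrist');cv2.imwrite('pics/w7.png',im[:,:,::-1])
for r in regions_of('wrist','tape_c'): print(round(r['p'],2),np.round(r['rect'],1),onz(p,r['rect'][:2],.032).round(4))
"
```

```text
at [0.5225 0.0292 0.2261] yaw 0.040 q [-0.17  0.09  1.77 -0.    1.27 -0.21] F [ 0.3 -0.   0.4] op 0.992 t 9.62
-> cm [ -9.62  -2.38 -22.57] rv [ 0.005 -0.     0.01 ]
0.92 [253.6 170.4  55.8  52.9] [0.524  0.0283 0.032 ]
```

View pics/w7.png

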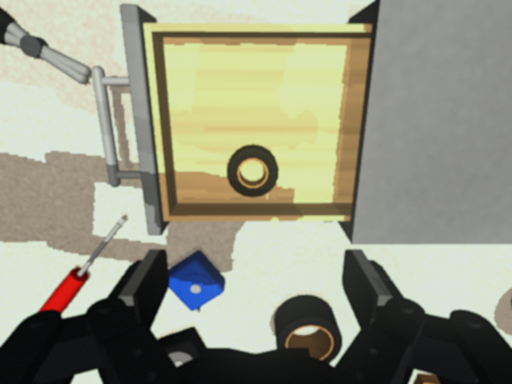

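The tape lies flat in the drawer at (252,170), about (0.524, 0.028). Next I move to the tape measure.

```bash
python3 -c "
from h import *
p=vision.camera_params('wrist')
for uv in((167,46),(177,205),(366,39)): print(onz(p,uv,.022).round(4))
go([.436,-.23,.16],.0)
"
```

```text
[0.434  0.1455 0.022 ]
[ 0.4365 -0.0162  0.022 ]
[0.6214 0.1591 0.022 ]
at [0.5202 0.0295 0.2223] yaw 0.040 q [-0.17  0.09  1.78 -0.    1.27 -0.21] F [ 0.4  0.4 -0.6] op 1.001 t 9.72
-> cm [ -9.46   6.29 -25.58] rv [0.003 0.04  0.003]
```

Call:
apply_moves(
  increments=[
    {"x": -9.5,"y": 0,"z": -25.5,"ax": 0,"ay": 0.04,"az": 0,"grip": 0},
    {"x": -9.5,"y": 0,"z": -25.5,"ax": 0,"ay": 0.04,"az": 0,"grip": 0},
    {"x": -9.5,"y": 2,"z": -25.5,"ax": 0,"ay": 0.04,"az": 0,"grip": 0},
    {"x": -9.5,"y": 4,"z": -25.5,"ax": 0,"ay": 0.04,"az": 0,"grip": 0},
    {"x": -9.5,"y": 6.3,"z": -25.5,"ax": 0,"ay": 0.04,"az": 0,"grip": 0},
    {"x": -9.5,"y": 6.3,"z": -25.5,"ax": 0,"ay": 0.04,"az": 0,"grip": 0},
    {"x": -9.5,"y": 6.3,"z": -25.5,"ax": 0,"ay": 0.04,"az": 0,"grip": 0},
  ],
)

```text
time_s: 10.6
eef_pos: [0.4354, -0.2284, 0.1592]
eef_rot: [-0.706, 0.708, 0.0, 0.001]
wrist_force: [0.1, -0.0, -0.2]
opening: 0.998
```

```bash
cat > m.py <<'E'
from h import *
import sys
go([.436,-.236,.16],0)
p=vision.camera_params('wrist');im=vision.camera('wrist');cv2.imwrite(f'pics/{sys.argv[1]}.png',im[:,:,::-1])
for r in regions_of('wrist','measure_c'):
    x0=onz(p,r['rect'][:2],.015)
    mc=im[r['mask']].mean(0)
    print(round(r['p'],2),np.round(r['rect'],1),x0.round(4),mc.round())
    if mc[2]-mc[0]<20:
        m=cv2.morphologyEx(r['mask'].astype(np.uint8),cv2.MORPH_OPEN,np.ones((9,9)))
        for yaw in(0,.4,.8,1.2,1.6,2.):
            x,f=fit(p,m,lambda x:box(x[0],x[1],x[2],0,.03),[x0[0],x0[1],yaw],(.006,.006,.3));print(x.round(4),round(f,4))
E
python3 m.py w8
```

```text
at [ 0.4354 -0.2284  0.1592] yaw -0.001 q [-0.73  0.11  1.9  -0.    1.13 -0.72] F [ 0.1 -0.  -0.2] op 0.998 t 10.60
-> cm [ 0.07 -0.08 -0.76] rv [ 0.002 -0.001  0.002]
0.84 [280.7  54.6  97.6 109.3] [ 0.4569 -0.1211  0.015 ] [ 58. 100. 188.]
0.81 [252.6 199.8  88.2  71.7] [ 0.4344 -0.2431  0.015 ] [67. 66. 62.]
[ 0.4363 -0.241   0.4111] 0.1002
[ 0.4358 -0.2405  0.3957] 0.0988
[ 0.4359 -0.2411  0.4369] 0.1034
[ 0.4361 -0.2411  2.0187] 0.1304
[ 0.4358 -0.2404  2.0277] 0.1261
[ 0.4359 -0.2412  2.0385] 0.1266
```

View pics/w8.png

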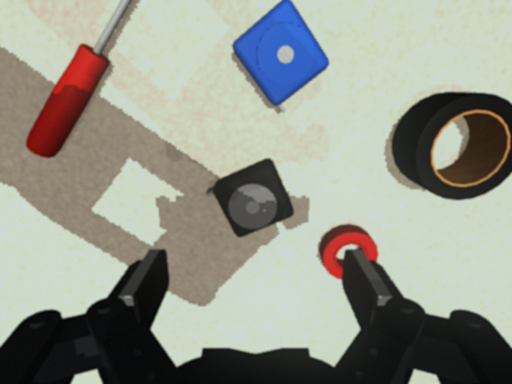

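In the wrist view the measure is at (253,200) with its hook at the upper left (212,190). That puts it at (0.436, -0.241), with its x axis at about 0.41+π. I'll grip its y faces, clear of the hook, with jaw yaw -1.16.

Call:
apply_moves(
  increments=[
    {"x": 0,"y": 0,"z": -1.2,"ax": 0,"ay": 0.4,"az": 0,"grip": 0},
    {"x": 0,"y": 0,"z": -1.2,"ax": 0,"ay": 0.8,"az": 0,"grip": 0},
    {"x": 0,"y": 0,"z": -1.2,"ax": 0,"ay": 1.16,"az": 0,"grip": 0},
    {"x": 0,"y": 0,"z": -1.2,"ax": 0,"ay": 1.16,"az": 0,"grip": 0},
    {"x": 0,"y": 0,"z": -1.2,"ax": 0,"ay": 1.16,"az": 0,"grip": 0},
    {"x": 0,"y": 0,"z": -1.2,"ax": 0,"ay": 1.16,"az": 0,"grip": 0},
    {"x": 0,"y": 0,"z": -1.2,"ax": 0,"ay": 1.16,"az": 0,"grip": 0},
    {"x": 0,"y": 0,"z": -1.2,"ax": 0,"ay": 1.16,"az": 0,"grip": 0},
    {"x": 0,"y": 0,"z": -1.2,"ax": 0,"ay": 1.16,"az": 0,"grip": 0},
  ],
)

```text
time_s: 11.82
eef_pos: [0.4365, -0.2403, 0.1607]
eef_rot: [-0.592, 0.593, -0.385, 0.388]
wrist_force: [0.1, 0.6, 0.2]
opening: 1.001
```

```bash
python3 m.py w9
```

```text
at [ 0.4365 -0.2403  0.1607] yaw -1.156 q [-0.74  0.12  1.89 -0.    1.13  0.41] F [0.1 0.6 0.2] op 1.001 t 11.82
-> cm [-0.41  0.07  0.13] rv [ 1.000e-03 -1.156e+00  6.000e-03]
0.87 [136.9 108.2 103.3  79.2] [ 0.4585 -0.1233  0.015 ] [ 52.  89. 172.]
0.7 [257.2 188.2  66.9  69.9] [ 0.4346 -0.2436  0.015 ] [75. 74. 70.]
[ 0.4349 -0.2412  0.4439] 0.0767
[ 0.4354 -0.2409  0.4527] 0.0777
[ 0.4345 -0.2414  0.4495] 0.0757
[ 0.4351 -0.2408  2.0173] 0.0934
[ 0.435  -0.24    1.9912] 0.0937
[ 0.4349 -0.24    2.0163] 0.0921
```

View pics/w9.png

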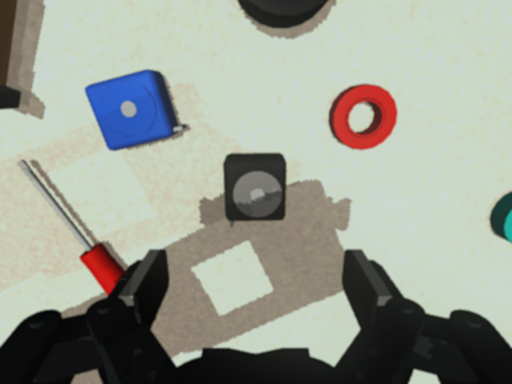

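The measure is at (255,188), square to the jaws and centred. Descending.

Call:
apply_moves(
  increments=[
    {"x": 0,"y": 6,"z": -0.2,"ax": 0,"ay": -0.02,"az": 0,"grip": 0},
    {"x": 0,"y": 9,"z": -0.2,"ax": 0,"ay": -0.02,"az": 0,"grip": 0},
    {"x": 0,"y": 11,"z": -0.2,"ax": 0,"ay": -0.02,"az": 0,"grip": 0},
    {"x": 0,"y": 12.3,"z": -0.2,"ax": 0,"ay": -0.02,"az": 0,"grip": 0},
    {"x": 0,"y": 13,"z": -0.2,"ax": 0,"ay": -0.02,"az": 0,"grip": 0},
    {"x": 0,"y": 13,"z": -0.2,"ax": 0,"ay": -0.02,"az": 0,"grip": 0},
    {"x": 0,"y": 13,"z": -0.2,"ax": 0,"ay": -0.02,"az": 0,"grip": 0},
  ],
)

```text
time_s: 12.8
eef_pos: [0.4355, -0.2421, 0.0313]
eef_rot: [-0.595, 0.596, -0.378, 0.383]
wrist_force: [-0.1, 0.3, -0.4]
opening: 0.998
```

```bash
python3 m.py w10
```

```text
at [ 0.4355 -0.2421  0.0313] yaw -1.137 q [-0.75  0.35  1.94 -0.    0.85  0.39] F [-0.1  0.3 -0.4] op 0.998 t 12.80
-> cm [ -0.46 -12.87   0.33] rv [ 1.000e-03 -1.137e+00  7.000e-03]
0.94 [ 66.8 116.1 133.7 157.4] [ 0.4668 -0.1386  0.015 ] [ 34.  74. 158.]
0.81 [256.2 267.1 119.1 129.5] [ 0.4332 -0.2434  0.015 ] [52. 52. 49.]
[ 0.4336 -0.2412  0.4035] 0.099
[ 0.4337 -0.2415  0.4247] 0.0966
[ 0.4339 -0.2418  0.4301] 0.0956
[ 0.4348 -0.2398  1.9997] 0.1171
[ 0.4349 -0.2415  1.9979] 0.1156
[ 0.4348 -0.2406  2.008 ] 0.1164
```

View pics/w10.png

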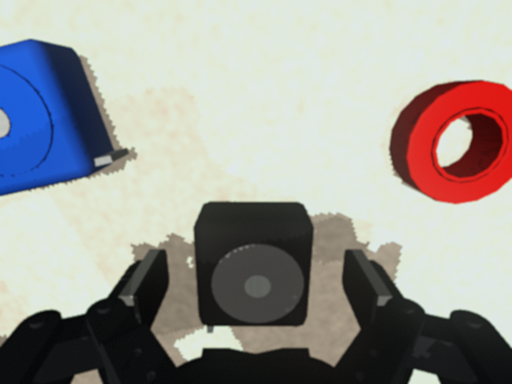

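The measure, at (253,265), is centred between the pads and its hook (210,328) points away from them. Closing now.

Call:
apply_moves(
  increments=[
    {"x": 0,"y": 0,"z": -0.1,"ax": 0,"ay": 0,"az": 0,"grip": 1},
    {"x": 0,"y": 0,"z": -0.1,"ax": 0,"ay": 0,"az": 0,"grip": 1},
    {"x": 0,"y": 0,"z": -0.1,"ax": 0,"ay": 0,"az": 0,"grip": 1},
    {"x": 0,"y": 0,"z": -0.1,"ax": 0,"ay": 0,"az": 0,"grip": 1},
    {"x": 0,"y": 0,"z": -0.1,"ax": 0,"ay": 0,"az": 0,"grip": 1},
    {"x": 0,"y": 0,"z": -0.1,"ax": 0,"ay": 0,"az": 0,"grip": 1},
  ],
)

```text
time_s: 13.65
eef_pos: [0.4349, -0.2428, 0.032]
eef_rot: [-0.595, 0.596, -0.378, 0.383]
wrist_force: [-2.2, 0.9, 4.9]
opening: 0.614
```

```bash
python3 -c "
from h import *
go([.518,.109,.22],.04)"
```

```text
at [ 0.4349 -0.2428  0.032 ] yaw -1.137 q [-0.75  0.34  1.94 -0.    0.85  0.39] F [-2.2  0.9  4.9] op 0.614 t 13.65
-> cm [-28.31 -18.95  22.36] rv [ 0.002 -1.177  0.008]
```

Call:
apply_moves(
  increments=[
    {"x": 0,"y": -3,"z": 0,"ax": 0,"ay": 0,"az": 0,"grip": 1},
    {"x": 0,"y": -9,"z": 0,"ax": 0,"ay": 0,"az": 0,"grip": 1},
    {"x": 0,"y": -15,"z": 0,"ax": 0,"ay": 0,"az": 0,"grip": 1},
    {"x": -4,"y": -19,"z": 3,"ax": 0,"ay": -0.15,"az": 0,"grip": 1},
    {"x": -28.3,"y": -19,"z": 22.4,"ax": 0,"ay": -0.33,"az": 0,"grip": 1},
    {"x": -28.3,"y": -19,"z": 22.4,"ax": 0,"ay": -0.5,"az": 0,"grip": 1},
    {"x": -28.3,"y": -19,"z": 22.4,"ax": 0,"ay": -0.68,"az": 0,"grip": 1},
    {"x": -28.3,"y": -19,"z": 22.4,"ax": 0,"ay": -0.86,"az": 0,"grip": 1},
    {"x": -28.3,"y": -19,"z": 22.4,"ax": 0,"ay": -1.04,"az": 0,"grip": 1},
    {"x": -28.3,"y": -19,"z": 22.4,"ax": 0,"ay": -1.177,"az": 0,"grip": 1},
    {"x": -28.3,"y": -19,"z": 22.4,"ax": 0,"ay": -1.177,"az": 0,"grip": 1},
    {"x": -28.3,"y": -19,"z": 22.4,"ax": 0,"ay": -1.177,"az": 0,"grip": 1},
  ],
)

```text
time_s: 15.15
eef_pos: [0.5181, 0.1085, 0.2203]
eef_rot: [-0.705, 0.709, 0.014, -0.011]
wrist_force: [-0.4, 0.6, -1.9]
opening: 0.618
```

```bash
python3 -c "
from h import *
go([.518,.109,.056],.04)
im=vision.camera('wrist');cv2.imwrite('pics/w11.png',im[:,:,::-1])
im=vision.camera('side');cv2.imwrite('pics/sd11.png',cv2.resize(im[100:260,160:400],None,fx=3,fy=3)[:,:,::-1])"
```

```text
at [0.5181 0.1085 0.2203] yaw 0.036 q [-0.01  0.11  1.76 -0.01  1.26 -0.05] F [-0.4  0.6 -1.9] op 0.618 t 15.15
-> cm [-0.08 16.42  0.15] rv [ 0.006 -0.004  0.005]
```

View pics/w11.png

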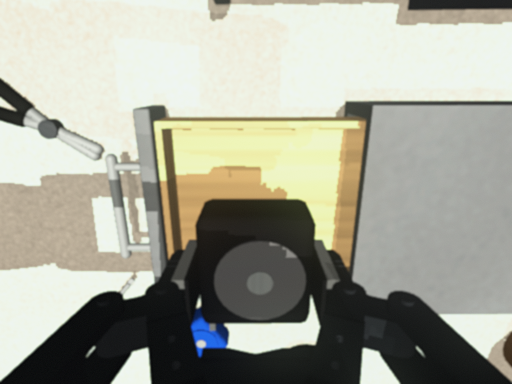

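View pics/sd11.png

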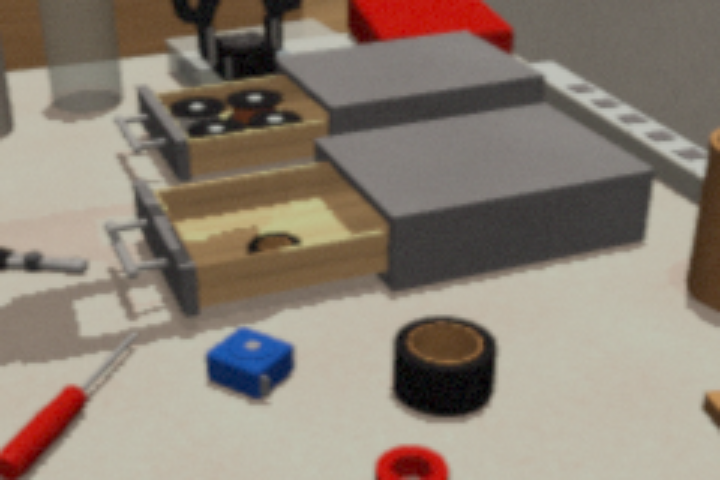

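The measure is held and level above the left half of the drawer (255,265). The tape still lies flat at the right. Lowering.

Call:
apply_moves(
  increments=[
    {"x": -0.1,"y": 5,"z": 0.1,"ax": 0,"ay": 0,"az": 0,"grip": 1},
    {"x": -0.1,"y": 10,"z": 0.1,"ax": 0,"ay": 0,"az": 0,"grip": 1},
    {"x": -0.1,"y": 13,"z": 0.1,"ax": 0,"ay": 0,"az": 0,"grip": 1},
    {"x": -0.1,"y": 14.8,"z": 0.1,"ax": 0,"ay": 0,"az": 0,"grip": 1},
    {"x": -0.1,"y": 15.8,"z": 0.1,"ax": 0,"ay": 0,"az": 0,"grip": 1},
    {"x": -0.1,"y": 16.2,"z": 0.1,"ax": 0,"ay": 0,"az": 0,"grip": 1},
    {"x": -0.1,"y": 16.4,"z": 0.1,"ax": 0,"ay": 0,"az": 0,"grip": 1},
    {"x": -0.1,"y": 16.4,"z": 0.1,"ax": 0,"ay": 0,"az": 0,"grip": 1},
  ],
)

```text
time_s: 16.25
eef_pos: [0.5187, 0.1083, 0.0572]
eef_rot: [-0.705, 0.709, 0.015, -0.011]
wrist_force: [-0.5, 1.3, -1.9]
opening: 0.619
```

```bash
python3 -c "
from h import *
go([.518,.109,.055],.04)
im=vision.camera('wrist');cv2.imwrite('pics/w12.png',im[:,:,::-1])"
```

```text
at [0.5187 0.1083 0.0572] yaw 0.036 q [-0.02  0.35  1.85 -0.01  0.93 -0.05] F [-0.5  1.3 -1.9] op 0.619 t 16.25
-> cm [-0.07  0.22  0.07] rv [ 0.006 -0.004  0.006]
```

View pics/w12.png

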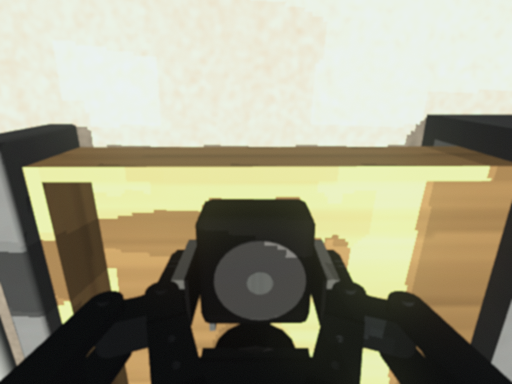

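The measure is inside with clearance: the left wall is at row 165 and the tape at (255,338). I'll lower 2 mm and release.

Call:
apply_moves(
  increments=[
    {"x": 0,"y": 0.25,"z": 0,"ax": 0,"ay": 0,"az": 0,"grip": 1},
    {"x": 0,"y": 0.25,"z": 0,"ax": 0,"ay": 0,"az": 0,"grip": 1},
    {"x": 0,"y": 0.25,"z": 0,"ax": 0,"ay": 0,"az": 0,"grip": 1},
    {"x": 0,"y": 0.25,"z": 0,"ax": 0,"ay": 0,"az": 0,"grip": 0.3},
    {"x": 0,"y": 0.25,"z": 0,"ax": 0,"ay": 0,"az": 0,"grip": 0.1},
    {"x": 0,"y": 0.25,"z": 0,"ax": 0,"ay": 0,"az": 0,"grip": 0.1},
    {"x": 0,"y": 0.25,"z": 0,"ax": 0,"ay": 0,"az": 0,"grip": 0.1},
    {"x": 0,"y": -3,"z": 0,"ax": 0,"ay": 0,"az": 0,"grip": 0.1},
    {"x": 0,"y": -8,"z": 0,"ax": 0,"ay": 0,"az": 0,"grip": 0.1},
    {"x": 0,"y": -14,"z": 0,"ax": 0,"ay": 0,"az": 0,"grip": 0.1},
    {"x": 0,"y": -18,"z": -4,"ax": 0,"ay": 0,"az": 0,"grip": 0},
    {"x": 0,"y": -18,"z": -4,"ax": 0,"ay": 0,"az": 0,"grip": 0},
  ],
)

```text
time_s: 17.8
eef_pos: [0.5214, 0.0675, 0.2416]
eef_rot: [-0.705, 0.709, 0.017, -0.007]
wrist_force: [0.1, -1.2, 0.3]
opening: 0.999
```

```bash
python3 -c "
from h import *
go([.518,.109,.055],.04)
p=vision.camera_params('wrist');im=vision.camera('wrist');cv2.imwrite('pics/w13.png',im[:,:,::-1])
for q in('tape_c','measure_c'):
  for r in regions_of('wrist',q): print(q,round(r['p'],2),onz(p,r['rect'][:2],.034).round(3))
im=vision.camera('side');cv2.imwrite('pics/sd13.png',cv2.resize(im[100:260,160:400],None,fx=3,fy=3)[:,:,::-1])
p=vision.camera_params('scene');vision.camera('scene')
for r in pinpoint('scene','bigroll_c'): print(r['p'],onz(p,r['xy'],.0225).round(3))"
```

```text
at [0.5214 0.0675 0.2416] yaw 0.034 q [-0.09  0.08  1.76 -0.01  1.3  -0.13] F [ 0.1 -1.2  0.3] op 0.999 t 17.80
-> cm [-0.47 18.63  4.29] rv [ 0.007 -0.006  0.014]
tape_c 0.93 [0.524 0.031 0.034]
measure_c 0.91 [0.521 0.106 0.034]
measure_c 0.85 [ 0.461 -0.105  0.034]
0.81 [ 0.605 -0.194  0.022]
```

View pics/w13.png

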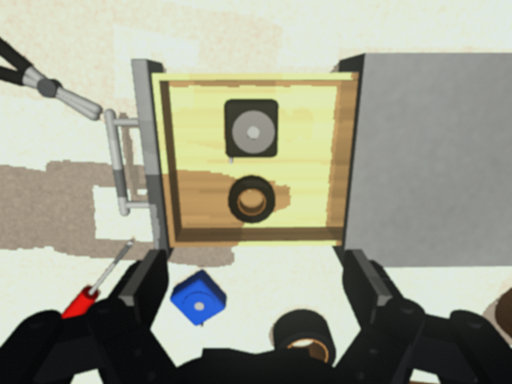

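View pics/sd13.png

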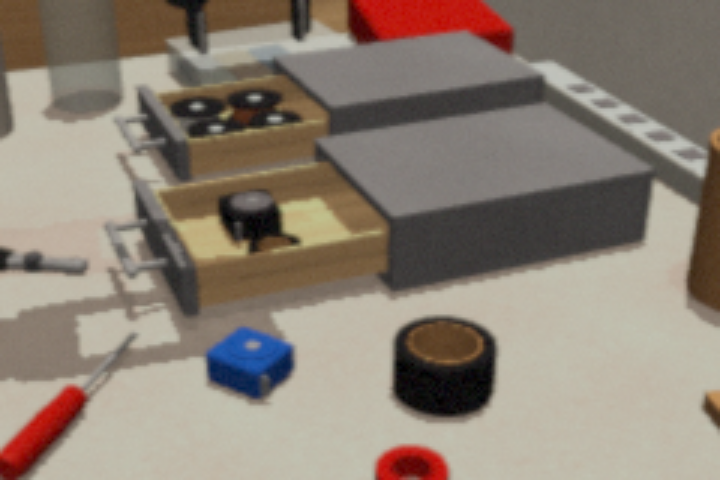

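The measure (252,130) and the tape (252,200) lie flat side by side in the drawer without touching, the big roll is unmoved, and the gripper is clear. Handing in.

```bash
python3 -c "
from bench import ticket,ctrl
print(ctrl.get_obs()['dq'].round(3));print(ticket.hand_in())"
```

```text
[ 0.    -0.001 -0.006 -0.002  0.002 -0.   ]
the job is handed in; nothing more can be done
None
```

I put the small black tape into the empty drawer first, at about (0.524, 0.03), then the black tape measure beside it at about (0.521, 0.106). The job was handed in at about 18 s.

- **Placement:** in the last wrist and side pictures both lie flat on the drawer floor, side by side with a gap between them.
- **Rest of the bench:** the big roll reads (0.605, -0.194) against (0.603, -0.189) at the start, which I take as measurement noise, so it has not moved. The drawer and the look-alikes also appear unmoved.
- **Robot:** the gripper was open, above the drawer, touching nothing and at rest. The highest wrist force I read was about 6 N.
- **Problems:** the first move call was refused because its rows lacked some fields, and it moved nothing. The first readings of the drawer's position disagreed by up to 2 cm between cameras, so I used its corners in the wrist picture instead. No final check failed.

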